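# Open the snap-latched water filter and take out its cassette

### The arm

A 6-joint arm with a two-finger parallel gripper is mounted at the origin on a cart in front of the work surface, level with it; the furniture and walls round the work are solid. World frame = base frame: x ahead of the robot, y to its left, z up, the work surface at z = 0. Lengths are in m, angles in rad, forces in N, time in s.
With the tool pointing down it reaches from about 0.3 to 0.875 m from the base axis. Payload 6.4 kg.
Tool frame: the origin (TCP) lies at the very end of the fingers, on their centre line; the grasp point (between the pads) lies 19 mm behind it; z points along the fingers, y is the line along which they close (so a half turn about z gives the same grasp; the last joint's range is limited). The gripper opens to 85 mm and grips with 20 to 120 N. Pads are 22 mm wide; open, the fingers measure 114 mm over their backs; the gripper's body (76 mm by 85 mm) begins 54 mm behind the grasp point. The pads swing forward as they close: fully open they stand 13 mm farther back than shut.
Start: joints at [-1.49, 0.181, 1.607, -0, 1.354, -0.206], TCP at [0.163, -0.552, 0.197] pointing down, gripper open.
Joint ranges: [-2.99, 2.99], [-0.89, 2.07], [0.3, 2.58], [-1.14, 4.28], [0, 2.63], [-3.12, 3.12]. Speed limits (rad/s): [2.57, 2.57, 3.01, 3.14, 3.14, 3.14].

### API

Orientations are given as a unit quaternion [w, x, y, z].
In Python, from bench import ctrl gives the robot as it stands.
- The arm moves only by the tool jog_arm, never from a script. Its argument "series" is a list that holds one entry, the list of rows, each a list of 7 numbers: the shift along the tool's x, y, z in mm, then the turn, a rotation vector about the tool's x, y, z in rad, then the finger opening in mm, from 0 to 85.4. In form: [[[tx, ty, tz, rx, ry, rz, gripper], ...]]. A call has exactly 10 rows; each row shifts and turns the commanded pose from where the row before left it, along the tool's axes as they then stand; what a row does not reach is not made up. A row lasts 1/10 s, in which the tool goes at most 50 mm and 8.59 degrees, less where a joint would pass 70% of its speed; a pose out of reach is approached as far as the arm can. A call with a gripper value outside its range is refused whole. The fingers move at their own pace and stop on an object; the grip force is fixed at half the most. Time passes only in rows, so rows that do not move let the fingers close, or fill a call up. It gives the time, the measured TCP pose, the force, the opening and the grip force at its end, in the units of the state.
- ctrl.get_obs(): the state, without advancing time (a new reading comes with each control period).
- ctrl.camera(name): name is "scene" or "side" or "wrist"; returns a dict with "frame" (400x640x3 uint8, blue, green, red), "z_map" (400x640 float32, m along the optical axis (not along the pixel's ray), 0 where there is no reading), "fx", "fy", "cx", "cy" (pixels), "k1" (the pictures are not rectified: a ray, as slopes to the right and down, at radius r is drawn at 1 + k1 r^2 times it, then the intrinsics apply), "xyz" and "rotation" of the camera in the world. Camera axes: x right, y down, z forward; pixel columns grow to the right and rows downward; lengths in m; the calibration is good to about 2 mm. A picture is of the moment at which its call begins.
- ctrl.hand_in(): hands the job in; it is judged then, once.
The state is a dict: "time_s": time; "q": joint angles; "dq": joint speeds; "joint_efforts": joint torques, N m; "eef_pos": TCP position; "eef_rot": TCP orientation; "wrist_force": force on the tool from outside, world axes, zero at the start; "torque": the same for the moment, N m; "opening": opening from 0.0 (shut) to 1.0 (fully open); "grasp_force": force on a finger pad.
Only numpy, scipy, OpenCV 4.12 (cv2) and the standard library are available. Lean on these libraries where they do the work, as an engineer would, in place of code of your own. Each camera call takes 0.05 s, during which the arm holds its last target. There are 200 camera calls.

### The job

The coffee line's water filter cassette is due for rinsing. Press the sprung snap tab on the front of the filter housing inward and, while it is pressed, lift the cover free of its latch by the tab's lip and swing it fully back so that it stays standing open; press and lift by feel, firmly but never hard, because the plastic latch cracks under force. Then lift the white cassette out by its grip fin and set it down gently, upright and flat in the dark tray, and leave it there without disturbing the mug, the salt and pepper shakers or the tin.

Things in the scene. Friction and masses are not known exactly. Their poses are not given: they have to be found in the camera images.
- filter_housing: White water filter housing fixed to the worktop, 172 (its x) x 124 (y) x 80 mm high, under a grey hinged cover (closed: 82 to 92 mm high, front edge x = -86). Origin: centre of its underside; x points from the black snap tab (robot side) to the hinge. Side walls 6 mm, 112 mm between them, tops at 80 mm. Over 25 N from the robot on housing, cover or tab cracks the latch.
- tab_face (a point): NOMINAL point on the ribbed front face of the black snap tab, part of the cover: upright thumb plate 56 mm wide, 46 to 80 mm above the worktop; this point is at its mid-width, 60 mm up, housing x = -102. A screw-set latch plate shifts the real face up to 6 mm in or out of here, unmeasured: find it by touch. Press it along housing +x with closed fingers tilted 30-45 deg, pointing forward and down.
- tab_lip (a point): NOMINAL lower front edge of the tab's lip (74 to 80 mm above the worktop), which juts 7 mm from the thumb plate toward the robot over its full width; it shifts with the tab. Fingertips pushing the plate about 57 mm up fit under it and lift the cover; the lip moves in a circle about the hinge. Once past 0.1 rad, back off 10 mm outward: the tab springs out and only the lip carries.
- catch (a point): NOMINAL place of the tab's catch inside, under hooked steel lugs of the latch plate. From first touch the tab must go 11 mm in to clear them; rubber stop at 12 mm. Spring: 5 to 7 N at first touch, 7 to 9 N at the stop, then about 10 N per mm more. Pressed less, the cover rises only 0.02 rad and the loaded catch binds: let it down, press on. Keep pressing until the cover is past 0.1 rad.
- hinge (a point): Middle of the cover's hinge axis, which runs along housing y at x = +80 mm, 78 mm above the worktop; 182 mm behind the tab's face.
- cover (a joint): Hinge angle of the grey cover in rad: 0 closed, grows as its tab side rises, end stop 1.95. Hinge friction 0.16 N m holds it from falling shut or open wherever it is left. Fully back means above 1.5.
- filter: White filter cassette, loose, 96 x 92 x 46 mm, 0.2 to 0.32 kg, with a grip fin on the middle of its top: 44 mm long (its x), 12 mm thick (its y), 46 to 64 mm above the underside. Origin: centre of its underside. In the housing its underside is 12 mm above the worktop, 2 to 4 mm play; lifts straight up. Take the fin from above across its thickness, fingers opened 50 to 65 mm.
- tray: Dark shallow metal baking tray, loose, 201 (its x) x 261 (its y) x 31 mm outside, flat floor 162 x 222 mm and 4 mm above the worktop. Origin: centre of its underside. It lies with its long side roughly along the robot's x.
- mug: Cream mug with handle, 93 mm high, bystander near the back; leave it alone.
- salt: Glass salt shaker with grey top, 44 mm thick, 90 mm high, bystander standing between housing and tray; leave it alone. Origin: centre of its underside.
- pepper: Glass pepper shaker with grey top, 44 mm thick, 90 mm high, bystander behind the salt; leave it alone. Origin: centre of its underside.
- tin: Small tin, 57 mm thick, 72 mm high, bystander at the far left; leave it alone. Origin: centre of its underside.

How it is judged:
On the way, in this order (a step that is already met when the one before it is completed fails the run):
1. the cover is unlatched and its front edge raised clear of the latch while the cassette is still in the housing (value of joint cover above 0.12 rad and horizontal distance between filter and filter_housing below 0.03 m), for 0.05 s.
2. the cover is swung back past 1.5 rad (value of joint cover above 1.5 rad), for 0.2 s.
3. the cassette is lifted clear of the housing (height (world z) of filter above 0.085 m), for 0.1 s.
At the end, for the whole second after the job is handed in: The cover stands open past 1.5 rad; the cassette stands flat and upright (tilt under 0.1 rad) on the tray's floor, its centre within 45 mm (tray x) and 75 mm (tray y) of the tray's centre and its underside less than 12 mm above the worktop; cassette and tray are at rest (value of joint cover above 1.5 rad and x of filter in the frame of tray between -0.045 and 0.045 m and y of filter in the frame of tray between -0.075 and 0.075 m and height (world z) of filter below 0.012 m and angle between filter's own z axis and vertical below 0.1 rad and linear speed of each of filter, tray below 0.02 m/s); the robot touches nothing.
It fails at once if the robot pushes or pulls on the housing, its cover or tab with more than 25 N (the latch cracks) (contact force between any of the fingers, the arm and filter_housing above 25 N).
It fails at once if the cassette is dropped or slammed into the tray (over 80 N, a fall of about 20 mm) (contact force between filter and tray above 80 N).
It fails at once if the mug, salt, pepper or tin is moved more than 30 mm (distance of any of mug, salt, pepper, tin from where it was at the start of the episode above 0.03 m).
It also fails if it takes over 64 s, if anything falls off the work surface, if the arm or the gripper's body presses on something with over 40 N, if the wrist force passes 120 N, or if a joint passes its speed limit or range.

## Working session

There is one attempt and no reset: what is moved stays moved. The work goes in short steps, Python scripts to look and compute and a tool call to move; the robot and the scene stay as the last step left them, time stands still between calls to the robot, and variables do not carry over. Pictures are saved under pics/ and viewed, at most 10 in all, crops included, and the job is handed in when it is done.

Besides the shell and the picture viewer there is one more tool, called after "Call:" as name(argument=value, ...) on one line, values as JSON. jog_arm: Moves the arm, as the interface text tells. Its arguments: {"type":"object","properties":{"series":{"type":"array"}},"required":["series"]}

```bash
mkdir -p pics; ls
cat > h.py <<'E'
import numpy as np, cv2, pickle
from scipy.spatial.transform import Rotation as R
def snap(ctrl,n,f):
    c=ctrl.camera(n); pickle.dump(c,open(f'{f}.pkl','wb')); cv2.imwrite(f'pics/{f}.png',c['frame']); return c
def rot(c):
    r=np.array(c['rotation'],float); return r if r.shape==(3,3) else R.from_quat(np.roll(r,-1)).as_matrix()
def slopes(c,uv):
    p=(np.atleast_2d(uv).astype(float)-[c['cx'],c['cy']])/[c['fx'],c['fy']]; s=p.copy()
    for _ in range(20): s=p/(1+c['k1']*(s**2).sum(1,keepdims=True))
    return s
def plane(c,uv,z):
    s=slopes(c,uv); d=np.c_[s,np.ones(len(s))]@rot(c).T; o=np.array(c['xyz']); return o+d*((z-o[2])/d[:,2])[:,None]
def cloud(c):
    v,u=np.mgrid[0:400,0:640]; s=slopes(c,np.c_[u.ravel(),v.ravel()]); z=c['z_map'].ravel()
    return ((np.c_[s,np.ones(len(s))]*z[:,None])@rot(c).T+np.array(c['xyz'])).reshape(400,640,3)
E
python3 - <<'E'
from bench import ctrl
from h import *
for n in ('scene','side','wrist'):
    c=snap(ctrl,n,n+'0'); print(n,c['xyz'],rot(c).round(3).tolist(),c['fx'],c['k1'])
print(ctrl.get_obs())
E
```

```text
pics
scene [0.09632026 0.65912471 0.83285331] [[-0.731, -0.473, 0.492], [-0.682, 0.513, -0.52], [-0.006, -0.716, -0.698]] 407.39012993241255 -0.047179849647577744
side [0.34709266 0.84898831 0.53084888] [[-0.942, -0.169, 0.289], [-0.335, 0.451, -0.827], [0.009, -0.876, -0.482]] 394.28129643157047 -0.0450097802896605
wrist [ 0.23558413 -0.52990805  0.3734346 ] [[0.283, -0.915, -0.288], [-0.959, -0.271, -0.082], [-0.003, 0.299, -0.954]] 356.3713365505795 -0.05406258801931651
{'time_s': 0.15, 'q': array([-1.49028327e+00,  1.81395331e-01,  1.60776441e+00,  2.45153517e-05,
        1.35381200e+00, -2.06302344e-01]), 'dq': array([-0.0001836 , -0.00381004, -0.00271755,  0.00038996, -0.00044788,
        0.00090021]), 'joint_efforts': array([ 7.85871580e-04, -4.45259821e+01, -3.51690996e+01, -2.92027826e-04,
        5.84546549e-03, -2.47682544e-05]), 'eef_pos': array([ 0.16265244, -0.55102851,  0.19598384]), 'eef_rot': array([-6.87427641e-04,  9.89734870e-01,  1.42914002e-01,  5.52847533e-05]), 'wrist_force': array([-0.06555361,  0.53604334,  0.13565439]), 'torque': array([-0.01548192,  0.00840888, -0.01265608]), 'grasp_force': 0.0, 'opening': 1.0022200317858478}
```

View pics/scene0.png

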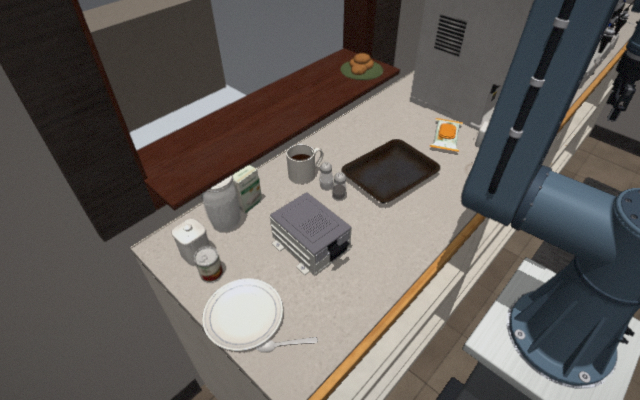

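View pics/side0.png

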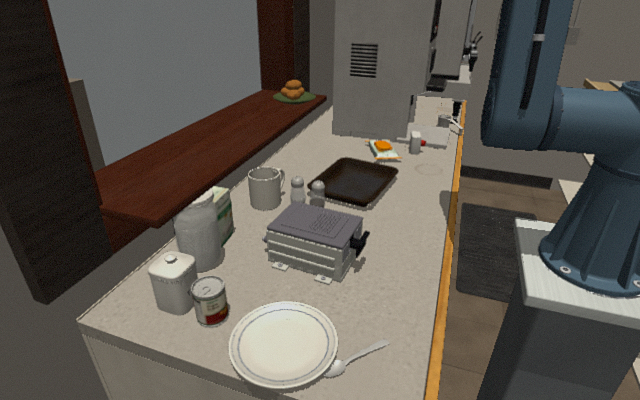

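The scene view shows the housing cover at about (312,222), the black tab at (340,247) and the tray at (391,170). The salt is at (340,185), the pepper at (326,176) and the mug at (302,163). The side view shows the cover at (315,228) and the tab at (360,242).

Run:
```python
from h import *
for n,roi,troi in (('scene',(265,365,190,280),(335,445,135,205)),('side',(255,375,195,285),(300,405,150,210))):
    c=pickle.load(open(n+'0.pkl','rb')); P=cloud(c); f=c['frame'].astype(int)
    u0,u1,v0,v1=roi; m=np.zeros((400,640),bool); m[v0:v1,u0:u1]=1
    z=P[...,2]; br=f.max(2)
    top=m&(z>.078)&(z<.105)&(br>40)&(P[...,0]<.9)
    print(n,'cover z',np.median(z[top]),top.sum())
    k=cv2.connectedComponentsWithStats(top.astype(np.uint8)); i=1+k[2][1:,4].argmax(); top=k[1]==i
    v,u=np.nonzero(top); 
    for nm,X in (('depth',P[top]),('ray',plane(c,np.c_[u,v],.092))):
        r=cv2.minAreaRect(X[:,:2].astype(np.float32)*1000); print(nm,r, cv2.boxPoints(r).round().tolist())
    tab=m&(br<35); k=cv2.connectedComponentsWithStats(tab.astype(np.uint8)); i=1+k[2][1:,4].argmax(); tab=k[1]==i
    print('tab px',k[2][i],k[3][i],'mean3d',np.median(P[tab],0), P[tab].min(0),P[tab].max(0))
    u0,u1,v0,v1=troi; m[:]=0; m[v0:v1,u0:u1]=1
    for nm,t in (('traydark',m&(br<75)),('trayrimz',m&(z>.022)&(z<.04))):
        k=cv2.connectedComponentsWithStats(t.astype(np.uint8)); i=1+k[2][1:,4].argmax(); t=k[1]==i
        r=cv2.minAreaRect(P[t][:,:2].astype(np.float32)*1000); print(nm,t.sum(),np.percentile(P[t][:,2],[5,50,95]),r)
    o=(z>.05)&(z<.11)&(P[...,0]>.3)&(P[...,0]<1.2)&(P[...,1]<.6)&(P[...,1]>-.4)
    k=cv2.connectedComponentsWithStats(o.astype(np.uint8))
    for i in range(1,k[0]):
        if k[2][i,4]>60: print('obj',k[3][i].round(),k[2][i,4],np.median(P[k[1]==i],0).round(3),P[k[1]==i][:,2].max().round(3))
```

```text
scene cover z 0.09113291282567215 2716
depth ((585.9036254882812, 185.0737762451172), (125.3748779296875, 173.0924530029297), 85.19537353515625) [[494.0, 130.0], [667.0, 115.0], [677.0, 240.0], [505.0, 255.0]]
ray ((580.9150390625, 190.05831909179688), (128.58734130859375, 175.64088439941406), 85.2196044921875) [[488.0, 133.0], [663.0, 119.0], [674.0, 247.0], [499.0, 261.0]]
tab px [328 240  20  21 214] [336.23364486 249.24766355] mean3d [0.48241247 0.19582092 0.07082182] [0.4724698  0.16844127 0.05270623] [0.50801169 0.22132862 0.08305815]
traydark 3552 [-0.00071161  0.00329711  0.03147651] ((439.24383544921875, 198.22247314453125), (278.55816650390625, 1114.6817626953125), 22.619415283203125)
trayrimz 1060 [0.02360139 0.02969116 0.03270066] ((595.1483764648438, -178.10989379882812), (266.10430908203125, 206.17266845703125), 81.1364517211914)
obj [301. 157.] 748 [0.795 0.006 0.073] 0.096
obj [326. 170.] 174 [0.697 0.005 0.076] 0.093
obj [233. 202.] 982 [0.794 0.28  0.082] 0.11
obj [339. 181.] 179 [0.64  0.012 0.076] 0.092
obj [311. 228.] 3512 [0.565 0.2   0.09 ] 0.097
obj [123. 229.
[... 509 characters left out ...]
31] mean3d [0.48351065 0.20383667 0.06612235] [0.47332246 0.17173212 0.04991899] [0.50621304 0.22363846 0.08170907]
traydark 2660 [-1.12594158e-05  3.60277373e-03  3.09475096e-02] ((538.8158569335938, 274.4149169921875), (241.9876251220703, 1187.017822265625), 6.930248737335205)
trayrimz 779 [0.02344207 0.02964829 0.03173588] ((594.9762573242188, -177.01588439941406), (264.267578125, 203.2941436767578), 81.55902862548828)
obj [265. 179.] 837 [0.788 0.021 0.075] 0.094
obj [297. 185.] 210 [0.7   0.007 0.072] 0.09
obj [318. 189.] 217 [0.642 0.014 0.072] 0.09
obj [192. 262.] 4018 [0.767 0.407 0.076] 0.11
obj [317. 231.] 4191 [0.571 0.218 0.09 ] 0.095
obj [ 75. 281.] 2844 [0.924 0.514 0.085] 0.11
```

```bash
cat >> h.py <<'E'
YAW=-0.0829; HO=np.array([.5855,.1852,0]); RH=R.from_euler('z',YAW).as_matrix()
def tool(alpha,yaw=YAW):
    e=R.from_euler('z',yaw).as_matrix(); s,c=np.sin(alpha),np.cos(alpha)
    x=c*e[:,0]+s*e[:,2]; y=-e[:,1]; return np.c_[x,y,np.cross(x,y)]
def cur(ctrl):
    o=ctrl.get_obs(); return o,np.array(o['eef_pos']),R.from_quat(np.roll(o['eef_rot'],-1)).as_matrix()
def delta(p,Rm,tp,tR): return (Rm.T@(np.array(tp)-p)*1000).round(1), R.from_matrix(Rm.T@tR).as_rotvec().round(3)
def hs(p): return (RH.T@(np.array(p)-HO)*1000).round(1)
E
python3 - <<'E'
from bench import ctrl
from h import *
o,p,Rm=cur(ctrl)
c=pickle.load(open('scene0.pkl','rb')); print(plane(c,[(343,168),(397,141),(440,166),(380,200)],.031).round(3))
A=np.array([.38,-.15,.25]); print('A',delta(p,Rm,A,Rm))
B=HO+RH@np.array([-150,0,75])/1000; print('B',B,delta(A,Rm,B,tool(.75)))
E
```

```text
[[ 0.701 -0.077  0.031]
 [ 0.66  -0.301  0.031]
 [ 0.488 -0.286  0.031]
 [ 0.534 -0.042  0.031]]
A (array([ 321.9, -323.2,  -53.5]), array([0., 0., 0.]))
B [0.43601514 0.19762076 0.075     ] (array([ 152. , -317.3,  175.5]), array([-0.14 ,  0.741,  0.352]))
```

Call:
jog_arm(series=[[[32,-32,-5,0,0,0,0],[32,-32,-5,0,0,0,0],[32,-32,-5,0,0,0,0],[32,-32,-5,0,0,0,0],[32,-32,-5,0,0,0,0],[32,-32,-5,0,0,0,0],[32,-32,-5,0,0,0,0],[32,-32,-5,0,0,0,0],[32,-32,-5,0,0,0,0],[32,-32,-5,0,0,0,0]]])

```text
time_s: 1.15
eef_pos: [0.3795, -0.1523, 0.2469]
eef_rot: [0.0, 0.99, 0.143, 0.0]
wrist_force: [0.8, -1.3, 0.5]
opening: -0.003
grasp_force: 0.0
```

Call:
jog_arm(series=[[[12,-33,3,0,0,0,0],[12,-33,3,0,0,0,0],[12,-33,3,0,0,0,0],[12,-33,3,0,0,0,0],[12,-33,3,0,0,0,0],[12,-33,3,0,0,0,0],[12,-33,3,0,0,0,0],[12,-33,3,0,0,0,0],[12,-33,3,0,0,0,0],[12,-33,3,0,0,0,0]]])

```text
time_s: 2.15
eef_pos: [0.4005, 0.1979, 0.2165]
eef_rot: [0.0, 0.99, 0.143, 0.0]
wrist_force: [0.7, 0.3, -0.2]
opening: 0.004
grasp_force: 0.0
```

Call:
jog_arm(series=[[[0,0,0,-0.014,0.0741,0.0352,0],[0,0,0,-0.014,0.0741,0.0352,0],[0,0,0,-0.014,0.0741,0.0352,0],[0,0,0,-0.014,0.0741,0.0352,0],[0,0,0,-0.014,0.0741,0.0352,0],[0,0,0,-0.014,0.0741,0.0352,0],[0,0,0,-0.014,0.0741,0.0352,0],[0,0,0,-0.014,0.0741,0.0352,0],[0,0,0,-0.014,0.0741,0.0352,0],[0,0,0,-0.014,0.0741,0.0352,0]]])

```text
time_s: 3.15
eef_pos: [0.4007, 0.1964, 0.217]
eef_rot: [0.015, 0.929, -0.039, 0.368]
wrist_force: [0.2, -1.2, -0.4]
opening: 0.005
grasp_force: 0.0
```

Run:
```python
from bench import ctrl
from h import *
o,p,Rm=cur(ctrl); print(p,o['q'],o['wrist_force'])
C=HO+RH@np.array([-135,0,54])/1000
print(delta(p,Rm,C,tool(.75)))
```

```text
[0.40069353 0.19640671 0.21696298] [ 0.48276598 -0.57001912  2.38546127 -0.57432647  0.7425409   2.45082438] [ 0.23405141 -1.21524098 -0.41104679]
(array([-75. ,  -4.1, 153.1]), array([ 0.001, -0.004, -0.001]))
```

Call:
jog_arm(series=[[[-8,-0.4,16,0,0,0,0],[-8,-0.4,16,0,0,0,0],[-8,-0.4,16,0,0,0,0],[-8,-0.4,16,0,0,0,0],[-8,-0.4,16,0,0,0,0],[-8,-0.4,16,0,0,0,0],[-8,-0.4,16,0,0,0,0],[-8,-0.4,16,0,0,0,0],[-8,-0.8,16,0,-0.004,0,0],[-3,0,9,0,0,0,0]]])

```text
time_s: 4.15
eef_pos: [0.4482, 0.1937, 0.0677]
eef_rot: [0.014, 0.935, -0.038, 0.352]
wrist_force: [-0.3, -0.2, 0.8]
opening: -0.0
grasp_force: 0.0
```

Run:
```python
from bench import ctrl
from h import *
o,p,Rm=cur(ctrl); print(p,hs(p),o['wrist_force'])
c=snap(ctrl,'side','side1')
cv2.imwrite('pics/side1c.png',cv2.resize(c['frame'][170:300,250:450],None,fx=4,fy=4,interpolation=cv2.INTER_CUBIC))
```

```text
[0.44817554 0.1937327  0.06768592] [-137.6   -2.9   67.7] [-0.32194706 -0.23893153  0.78547658]
```

View pics/side1c.png

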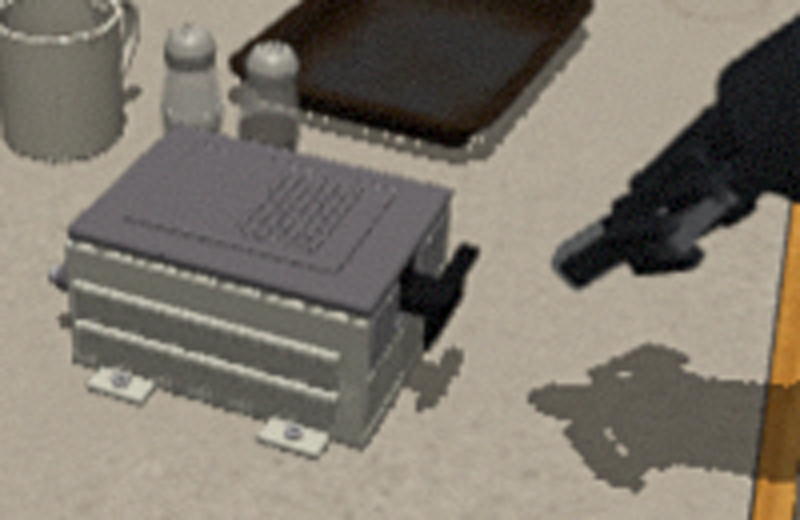

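The crop shows the closed fingertips at about (570,270), about 30 mm in front of and level with the black tab at (440,295), so the path in is clear.

Call:
jog_arm(series=[[[0,-0.5,3,0,0,0,0],[0,-0.5,3,0,0,0,0],[0,-0.5,3,0,0,0,0],[0,-0.5,3,0,0,0,0],[0,-0.5,3,0,0,0,0],[0,0,3,0,0,0,0],[0,0,0,0,0,0,0],[0,0,0,0,0,0,0],[0,0,0,0,0,0,0],[0,0,0,0,0,0,0]]])

```text
time_s: 5.2
eef_pos: [0.4598, 0.1948, 0.0626]
eef_rot: [0.013, 0.937, -0.038, 0.348]
wrist_force: [-0.3, 0.0, -0.4]
opening: 0.003
grasp_force: 0.0
```

```bash
cat > st.py <<'E'
from bench import ctrl
from h import *
o,p,Rm=cur(ctrl); print('hs',hs(p),'alpha',np.arctan2(np.hypot(*Rm[:2,2]),-Rm[2,2]).round(3),'F',(RH.T@o['wrist_force']).round(2),'t',o['time_s'])
print('in1mm',(Rm.T@RH[:,0]).round(3),'up1mm',(Rm.T@[0,0,1]).round(3))
E
python3 st.py
```

```text
hs [-126.    -0.8   62.6] alpha 0.711 F [-0.3  -0.02 -0.41] t 5.2
in1mm [0.757 0.003 0.653] up1mm [ 0.653 -0.002 -0.757]
```

```bash
python3 -c "
from bench import ctrl
o=ctrl.get_obs();print(o['q'].round(3),o['dq'].round(3))"
```

```text
[ 0.361 -0.041  2.386 -1.137  0.31   3.034] [ 0.    -0.    -0.001 -0.001 -0.001 -0.001]
```

```bash
cat > kin.py <<'E'
from h import *
from scipy.optimize import least_squares
LO=np.array([-2.99,-.89,.3,-1.14,0,-3.12]);HI=np.array([2.99,2.07,2.58,4.28,2.63,3.12])
def fk(q,k):
    Rm=(R.from_euler('z',q[0])*R.from_euler('y',q[1]+q[2])*R.from_euler('z',q[3])*R.from_euler('y',q[4])*R.from_euler('z',q[5]+np.pi/2)).as_matrix()
    a=q[1];b=q[1]+q[2]; h,L2,L3,Lt=k
    return R.from_euler('z',q[0]).as_matrix()@[L2*np.sin(a)+L3*np.sin(b),0,h+L2*np.cos(a)+L3*np.cos(b)]+Lt*Rm[:,2],Rm
def ik(tp,tR,q0,k):
    f=lambda q:np.r_[(fk(q,k)[0]-tp)*10,R.from_matrix(fk(q,k)[1].T@tR).as_rotvec()]
    s=least_squares(f,np.clip(q0,LO+.01,HI-.01),bounds=(LO,HI)); return s.x,np.abs(s.fun).max()
E
python3 - <<'E'
from bench import ctrl
from kin import *
o,p,Rm=cur(ctrl)
S=[([-1.49028327e+00,1.81395331e-01,1.60776441e+00,2.45e-05,1.35381200e+00,-2.06302344e-01],[0.16265244,-0.55102851,0.19598384]),
([0.48276598,-0.57001912,2.38546127,-0.57432647,0.7425409,2.45082438],[0.40069,0.19641,0.21696]),(o['q'],p)]
print((R.from_matrix(fk(o['q'],[.3,.4,.4,.2])[1].T@Rm)).as_rotvec())
s=least_squares(lambda k:np.concatenate([fk(q,k)[0]-pp for q,pp in S]),[.3,.4,.4,.3]);k=s.x
print(k,s.fun*1000); np.save('k.npy',k)
for half in (0,np.pi):
  for al in (.55,.62,.7):
    for yaw in (YAW,.05,.15):
        q0=o['q'].copy(); q0[5]-=half; q0[3]=-.6;q0[4]=.6
        T=tool(al,yaw)@R.from_euler('z',half).as_matrix()
        for hx,hz in ((-110,54),(-115,160)):
            x,e=ik(HO+RH@np.array([hx,0,hz])/1000,T,q0,k); print(round(half,1),al,yaw,hx,x.round(2),round(e,4))
E
```

```text
[2.40341676e-16 1.33800692e-16 2.82561974e-16]
[0.22153142 0.28235081 0.53102755 0.14945031] [-116.87452294  -16.27548232   38.77800897   22.59230865  -36.53690282
    4.67542539  -18.23549807  -72.34350631  -43.4534349 ]
0 0.55 -0.0829 -110 [ 0.47  0.08  2.14 -0.59  0.51  2.58] 0.0
0 0.55 -0.0829 -115 [ 0.47 -0.16  2.14 -0.43  0.73  2.39] 0.0
0 0.55 0.05 -110 [ 0.45  0.07  2.16 -0.48  0.45  2.35] 0.0
0 0.55 0.05 -115 [ 0.45 -0.18  2.16 -0.33  0.67  2.18] 0.0
0 0.55 0.15 -110 [ 0.43  0.06  2.16 -0.37  0.41  2.15] 0.0
0 0.55 0.15 -115 [ 0.44 -0.19  2.17 -0.25  0.64  2.02] 0.0
0 0.62 -0.0829 -110 [ 0.48  0.07  2.16 -0.74  0.47  2.73] 0.0
0 0.62 -0.0829 -115 [ 0.48 -0.18  2.17 -0.52  0.67  2.47] 0.0
0 0.62 0.05 -110 [ 0.45  0.05  2.18 -0.63  0.4   2.5 ] 0.0
0 0.62 0.05 -115 [ 0.46 -0.2   2.19 -0.42  0.61  2.26] 0.0
0 0.62 0.15 -110 [ 0.44  0.04  2.19 -0.5   0.34  2.28] 0.0
0 0.62 0.15 -115 [ 0.44 -0.21  2.2  -0.31  0.57  2.07] 0.0
0 0.7 -0.0829 -110 [ 0.49  0.07  2.19 -0.95  0.44  2.92] 0.0
0 0.7 -0.0829 -115 [ 0.5  -0.2   2.2  -0.65  0.62  2.58] 0.0
0 0.7 0.05 -110 [ 0.46  0.04  2.21 -
[... 605 characters left out ...]
.16 -0.74  0.47 -0.41] 0.0
3.1 0.62 -0.0829 -115 [ 0.48 -0.18  2.17 -0.52  0.67 -0.67] 0.0
3.1 0.62 0.05 -110 [ 0.45  0.05  2.18 -0.63  0.4  -0.64] 0.0
3.1 0.62 0.05 -115 [ 0.46 -0.2   2.19 -0.42  0.61 -0.88] 0.0
3.1 0.62 0.15 -110 [ 0.44  0.04  2.19 -0.5   0.34 -0.86] 0.0
3.1 0.62 0.15 -115 [ 0.44 -0.21  2.2  -0.31  0.57 -1.07] 0.0
3.1 0.7 -0.0829 -110 [ 0.49  0.07  2.19 -0.95  0.44 -0.22] 0.0
3.1 0.7 -0.0829 -115 [ 0.5  -0.2   2.2  -0.65  0.62 -0.56] 0.0
3.1 0.7 0.05 -110 [ 0.46  0.04  2.21 -0.86  0.35 -0.41] 0.0
3.1 0.7 0.05 -115 [ 0.47 -0.22  2.22 -0.53  0.55 -0.78] 0.0
3.1 0.7 0.15 -110 [ 0.44  0.03  2.22 -0.74  0.28 -0.63] 0.0
3.1 0.7 0.15 -115 [ 0.45 -0.24  2.24 -0.41  0.5  -0.98] 0.0
```

Call:
jog_arm(series=[[[-1,0,-1,0,-0.02,0,0],[-1,0,-1,0,-0.02,0,0],[-1,0,-1,0,-0.02,0,0],[-1,0,-1,0,-0.02,0,0],[0,0,0,0,-0.02,0,0],[0,0,0,0,-0.02,0,0],[0,0,0,0,-0.01,0,0],[0,0,0,0,0,0,0],[0,0,0,0,0,0,0],[0,0,0,0,0,0,0]]])

```text
time_s: 6.2
eef_pos: [0.454, 0.1952, 0.063]
eef_rot: [0.01, 0.957, -0.039, 0.286]
wrist_force: [-0.0, -0.4, -0.7]
opening: 0.003
grasp_force: 0.0
```

```bash
echo "print(o['q'].round(2), 'yaw',np.arctan2(-Rm[0,1],Rm[1,1]).round(3), 'euler-to-target',delta(p,Rm,HO+RH@np.array([-125,0,55])/1000,tool(.58)))" >> st.py; python3 st.py
```

```text
hs [-131.8   -0.9   63. ] alpha 0.581 F [ 0.   -0.43 -0.73] t 6.2
in1mm [0.836 0.003 0.549] up1mm [ 0.549 -0.002 -0.836]
[ 0.32 -0.07  2.33 -0.58  0.4   2.45] yaw 3.062 euler-to-target (array([ 1.3, -0.9, 10.5]), array([-0.003, -0.001,  0.001]))
```

Call:
jog_arm(series=[[[-1.2,0,2,0,0,0,0],[-1.2,-0.5,2,0,0,0,0],[-1.2,-0.4,2,0,0,0,0],[-1.2,0,1.6,0,0,0,0],[1.7,0,1.1,0,0,0,0],[1.7,0,1.1,0,0,0,0],[1.7,0,1.1,0,0,0,0],[1.7,0,1.1,0,0,0,0],[0,0,0,0,0,0,0],[0,0,0,0,0,0,0]]])

```text
time_s: 7.2
eef_pos: [0.4627, 0.1955, 0.0543]
eef_rot: [0.01, 0.957, -0.039, 0.286]
wrist_force: [0.4, 0.4, -0.8]
opening: -0.0
grasp_force: 0.0
```

Call:
jog_arm(series=[[[0.8,0,0.55,0,0,0,0],[0.8,0,0.55,0,0,0,0],[0.8,0,0.55,0,0,0,0],[0.8,0,0.55,0,0,0,0],[0.8,0,0.55,0,0,0,0],[0.8,0,0.55,0,0,0,0],[0,0,0,0,0,0,0],[0,0,0,0,0,0,0],[0,0,0,0,0,0,0],[0,0,0,0,0,0,0]]])

```text
time_s: 8.2
eef_pos: [0.4684, 0.195, 0.0542]
eef_rot: [0.01, 0.957, -0.039, 0.286]
wrist_force: [-0.9, 0.1, 0.6]
opening: 0.005
grasp_force: 0.0
```

```bash
python3 st.py
```

```text
hs [-1.175e+02  1.000e-01  5.420e+01] alpha 0.581 F [-0.89  0.01  0.59] t 8.2
in1mm [0.836 0.003 0.549] up1mm [ 0.549 -0.002 -0.836]
[ 0.3  -0.02  2.3  -0.6   0.37  2.47] yaw 3.062 euler-to-target (array([-5.8,  0.1, -4.8]), array([-0.003, -0.001,  0.001]))
```

Call:
jog_arm(series=[[[0.8,0,0.55,0,0,0,0],[0.8,0,0.55,0,0,0,0],[0.8,0,0.55,0,0,0,0],[0.8,0,0.55,0,0,0,0],[0,0,0,0,0,0,0],[0,0,0,0,0,0,0],[0,0,0,0,0,0,0],[0,0,0,0,0,0,0],[0,0,0,0,0,0,0],[0,0,0,0,0,0,0]]])

```text
time_s: 9.2
eef_pos: [0.4723, 0.1947, 0.0541]
eef_rot: [0.01, 0.957, -0.039, 0.286]
wrist_force: [0.9, 0.0, 0.2]
opening: -0.001
grasp_force: 0.0
```

Call:
jog_arm(series=[[[0.8,0,0.55,0,0,0,0],[0.8,0,0.55,0,0,0,0],[0.8,0,0.55,0,0,0,0],[0.8,0,0.55,0,0,0,0],[0,0,0,0,0,0,0],[0,0,0,0,0,0,0],[0,0,0,0,0,0,0],[0,0,0,0,0,0,0],[0,0,0,0,0,0,0],[0,0,0,0,0,0,0]]])

```text
time_s: 10.2
eef_pos: [0.4762, 0.1944, 0.054]
eef_rot: [0.01, 0.957, -0.039, 0.286]
wrist_force: [0.7, 0.1, 0.0]
opening: -0.003
grasp_force: 0.0
```

Call:
jog_arm(series=[[[0.8,0,0.55,0,0,0,0],[0.8,0,0.55,0,0,0,0],[0.8,0,0.55,0,0,0,0],[0,0,0,0,0,0,0],[0,0,0,0,0,0,0],[0,0,0,0,0,0,0],[0,0,0,0,0,0,0],[0,0,0,0,0,0,0],[0,0,0,0,0,0,0],[0,0,0,0,0,0,0]]])

```text
time_s: 11.2
eef_pos: [0.4791, 0.1942, 0.054]
eef_rot: [0.01, 0.957, -0.039, 0.286]
wrist_force: [-0.4, -0.7, 0.9]
opening: -0.002
grasp_force: 0.0
```

Call:
jog_arm(series=[[[0.8,0,0.55,0,0,0,0],[0.8,0,0.55,0,0,0,0],[0.8,0,0.55,0,0,0,0],[0,0,0,0,0,0,0],[0,0,0,0,0,0,0],[0,0,0,0,0,0,0],[0,0,0,0,0,0,0],[0,0,0,0,0,0,0],[0,0,0,0,0,0,0],[0,0,0,0,0,0,0]]])

```text
time_s: 12.2
eef_pos: [0.482, 0.194, 0.0539]
eef_rot: [0.01, 0.957, -0.039, 0.286]
wrist_force: [-0.5, 0.3, -0.2]
opening: -0.001
grasp_force: 0.0
```

Call:
jog_arm(series=[[[0.8,0,0.55,0,0,0,0],[0.8,0,0.55,0,0,0,0],[0.8,0,0.55,0,0,0,0],[0.8,0,0.55,0,0,0,0],[0,0,0,0,0,0,0],[0,0,0,0,0,0,0],[0,0,0,0,0,0,0],[0,0,0,0,0,0,0],[0,0,0,0,0,0,0],[0,0,0,0,0,0,0]]])

```text
time_s: 13.2
eef_pos: [0.4858, 0.1937, 0.0538]
eef_rot: [0.01, 0.957, -0.039, 0.286]
wrist_force: [0.6, 0.2, -0.2]
opening: 0.003
grasp_force: 0.0
```

```bash
python3 st.py
python3 - <<'E'
from bench import ctrl
from h import *
c=snap(ctrl,'side','side2')
cv2.imwrite('pics/side2c.png',cv2.resize(c['frame'][200:270,320:420],None,fx=8,fy=8,interpolation=cv2.INTER_CUBIC))
E
```

```text
hs [-100.     0.2   53.8] alpha 0.581 F [ 0.56  0.21 -0.15] t 13.2
in1mm [0.836 0.003 0.549] up1mm [ 0.549 -0.002 -0.836]
[ 0.29  0.02  2.27 -0.59  0.36  2.44] yaw 3.062 euler-to-target (array([-20.2,   0.1, -14.7]), array([-0.003, -0.001,  0.001]))
```

View pics/side2c.png

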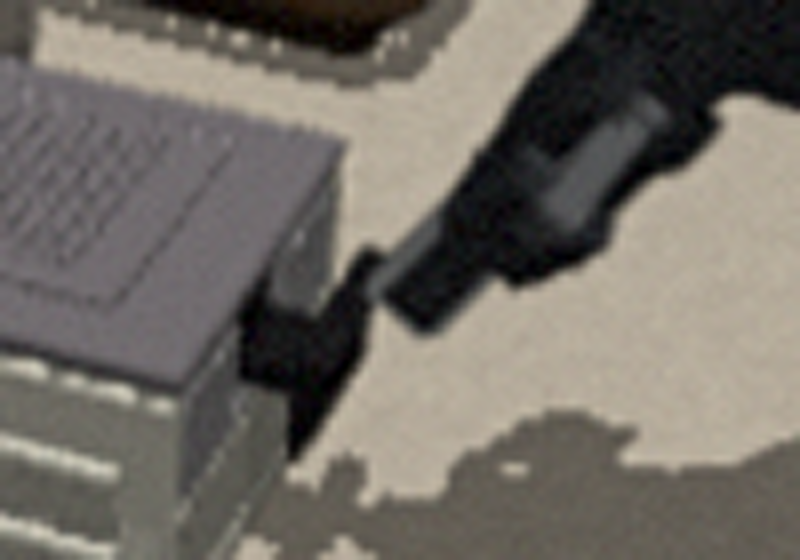

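The crop shows the fingertips (370–430, 290–330) still slightly short of the tab and near its lip, (365,260). I'll check the tab's real position by projection and depth.

```bash
cat >> h.py <<'E'
def proj(c,P):
    q=(np.atleast_2d(P)-np.array(c['xyz']))@rot(c); s=q[:,:2]/q[:,2:]; s=s*(1+c['k1']*(s**2).sum(1,keepdims=True)); return s*[c['fx'],c['fy']]+[c['cx'],c['cy']]
E
python3 - <<'E'
from bench import ctrl
from h import *
o,p,Rm=cur(ctrl)
H=lambda *a: HO+RH@np.array(a)/1000
for n,f in (('side','side2'),('scene',None)):
    c=pickle.load(open('side2.pkl','rb')) if f else snap(ctrl,'scene','scene2')
    print(n,'tcp',proj(c,p).round(1),'face',proj(c,H(-102,0,60)).round(1),'lip ends',proj(c,[H(-109,28,80),H(-109,-28,80),H(-102,28,46),H(-102,-28,46)]).round(1).tolist(),
     'cover corners',proj(c,[H(-86,62,92),H(-86,-62,92),H(86,62,92)]).round(1).tolist())
    c0=pickle.load(open(n+'0.pkl','rb')); P=cloud(c0); Q=(P-HO)@RH*1000
    m=(abs(Q[...,1])<35)&(Q[...,0]<-88)&(Q[...,0]>-125)&(Q[...,2]>40)&(Q[...,2]<90)&(c0['frame'].max(2)<45)
    X=Q[m]; print(len(X),np.percentile(X,[2,10,50,90,98],axis=0).round(1).tolist())
    for a,b in ((46,56),(56,66),(66,73),(73,84)):
        s=X[(X[:,2]>a)&(X[:,2]<b)]; print(a,b,len(s),np.percentile(s[:,0],[5,25,50,75]).round(1) if len(s) else '', np.percentile(s[:,1],[2,98]).round(1) if len(s) else '')
c=pickle.load(open('scene2.pkl','rb'));cv2.imwrite('pics/scene2c.png',cv2.resize(c['frame'][215:285,290:390],None,fx=8,fy=8,interpolation=cv2.INTER_CUBIC))
E
```

```text
side tcp [[359.2 246.8]] face [[360.3 244.6]] lip ends [[359.7, 244.6], [368.5, 230.4], [355.4, 257.6], [364.2, 243.0]] cover corners [[342.7, 245.9], [363.6, 215.4], [264.7, 225.2]]
174 [[-112.3, -19.9, 51.5], [-110.6, -10.2, 56.8], [-105.2, 12.0, 74.5], [-91.8, 26.6, 80.3], [-89.0, 27.7, 81.1]]
46 56 11 [-106.  -105.6 -105.1 -103.7] [-6.5 27.7]
56 66 61 [-106.7 -105.3  -94.6  -91.8] [-11.   27.7]
66 73 14 [-105.7 -104.7 -102.5 -100.9] [-4.8 27.6]
73 84 88 [-112.3 -110.4 -107.6 -104.8] [-21.5  27.6]
scene tcp [[337.3 253.4]] face [[338.  252.3]] lip ends [[331.6, 255.2], [348.8, 242.5], [329.4, 262.2], [346.2, 249.7]] cover corners [[313.9, 254.0], [352.2, 226.5], [268.5, 213.7]]
174 [[-111.7, -24.7, 51.2], [-110.5, -18.2, 56.4], [-104.9, 3.0, 78.3], [-101.3, 24.8, 81.1], [-88.9, 26.9, 82.4]]
46 56 16 [-105.  -104.5 -104.3 -103.8] [-15.5  26.3]
56 66 48 [-106.  -105.2 -104.5 -103.4] [-24.1  26.8]
66 73 8 [-104.7 -103.5 -102.3  -91.3] [ 1.1 27.5]
73 84 102 [-111.4 -109.9 -106.6 -103.7] [-24.9  26.5]
```

View pics/scene2c.png

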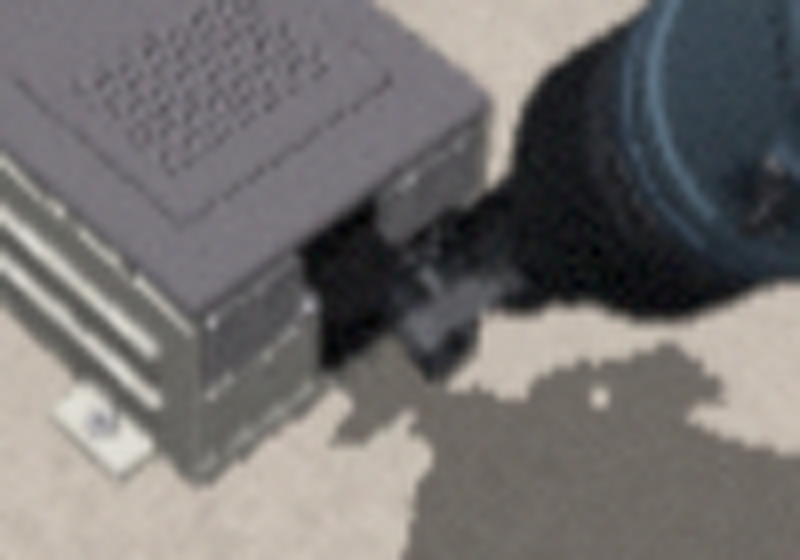

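The scene crop shows the fingertips at about (430,340), visibly short of the tab's plate at (350,320). The reported TCP projects further in, so I'll measure the real fingertip.

Run:
```python
from bench import ctrl
from h import *
o,p,Rm=cur(ctrl)
for n in ('side2','scene2'):
    c=pickle.load(open(n+'.pkl','rb')); c0=pickle.load(open(n[:-1]+'0.pkl','rb'))
    P=cloud(c);P0=cloud(c0); ch=np.abs(c['z_map']-c0['z_map'])>.012
    T=(P-p)@Rm*1000   # tool frame
    m=ch&(np.abs(T[...,1])<25)&(np.abs(T[...,0])<40)&(T[...,2]>-60)&(T[...,2]<30)&(c['z_map']>0)
    X=T[m]; print(n,len(X),'max z',np.percentile(X[:,2],[90,95,98,100]).round(1))
    for a in range(-60,30,8):
        s=X[(X[:,2]>a)&(X[:,2]<a+8)]
        if len(s)>3: print(a,len(s),'x',s[:,0].min().round(1),s[:,0].max().round(1),'y',s[:,1].min().round(1),s[:,1].max().round(1))
print(cloud(pickle.load(open('side2.pkl','rb')))[239,370], hs(cloud(pickle.load(open('side2.pkl','rb')))[239,370]))
```

```text
side2 106 max z [-36.9 -36.5 -35.7   1.7]
-60 36 x -12.0 10.2 y -15.6 7.9
-52 39 x -11.2 10.0 y -14.7 6.5
-44 27 x -11.1 10.0 y -11.6 4.7
scene2 6 max z [-42.8 -42.1 -41.7 -41.4]
[0.4637439  0.20043003 0.08304903] [-122.6    5.1   83. ]
```

Run:
```python
from h import *
# side1 pose
p=np.array([0.44817554,0.1937327,0.06768592]); Rm=R.from_quat([.935,-.038,.352,.014]).as_matrix()
c=pickle.load(open('side1.pkl','rb')); c0=pickle.load(open('side0.pkl','rb'))
P=cloud(c); ch=(np.abs(c['z_map']-c0['z_map'])>.012)&(c['z_map']>0)
T=(P-p)@Rm*1000; m=ch&(np.abs(T[...,1])<60)&(np.abs(T[...,0])<60)&(T[...,2]>-130)&(T[...,2]<60)
X=T[m]; print(len(X),np.percentile(X[:,2],[50,90,99,100]).round(1))
for a in range(-130,40,10):
    s=X[(X[:,2]>a)&(X[:,2]<a+10)]
    if len(s)>3: print(a,len(s),'x',np.percentile(s[:,0],[2,98]).round(1),'y',np.percentile(s[:,1],[2,98]).round(1))
print('tcp px',proj(c,p), 'tip from image px', (250+570/4,170+270/4))
# wrist view at start: cover & robot fingers
for n in ('side0','scene0'):
    c=pickle.load(open(n+'.pkl','rb')); print(n,'start tcp px',proj(c,[.1627,-.551,.196]))
w=pickle.load(open('wrist0.pkl','rb')); R0=R.from_quat(np.roll([-6.87e-4,.98973,.142914,5.5e-5],-1)).as_matrix(); p0=np.array([.16265,-.55103,.19598])
T=(cloud(w)-p0)@R0*1000; m=(w['z_map']>0)&(T[...,2]<40)&(T[...,2]>-80); print('wrist pts',m.sum(),T[m].max(0) if m.any() else '')
print('tcp px in wrist',proj(w,p0), 'zmap range',np.percentile(w['z_map'],[0,1,5,50]))
```

```text
724 [-101.2  -50.6  -36.2   56.1]
-130 152 x [-17.4  17.5] y [-59.7  53.6]
-120 113 x [-15.5  15.9] y [-59.   51.9]
-110 106 x [-11.2  16.2] y [-51.3  41.7]
-100 64 x [-13.1  12.4] y [-43.6  41.8]
-90 83 x [-12.7  12.1] y [-34.6  30.9]
-80 21 x [-6.4 11.7] y [-14.4   9.9]
-70 62 x [-12.  10.] y [-14.9   5.7]
-60 53 x [-11.3  10.4] y [-14.    4.6]
-50 50 x [-11.8  10. ] y [-13.8   7.1]
-40 16 x [-10.1   9.1] y [-7.  -1.5]
tcp px [[377.73975248 245.03487112]] tip from image px (392.5, 237.5)
side0 start tcp px [[514.65071996 104.60954215]]
scene0 start tcp px [[601.96978362 126.8240245 ]]
wrist pts 5547 [ 11.45122961  56.8361944  -47.42416428]
tcp px in wrist [[323.51882965 233.55629544]] zmap range [0.         0.07223754 0.08113711 1.21012479]
```

View pics/wrist0.png

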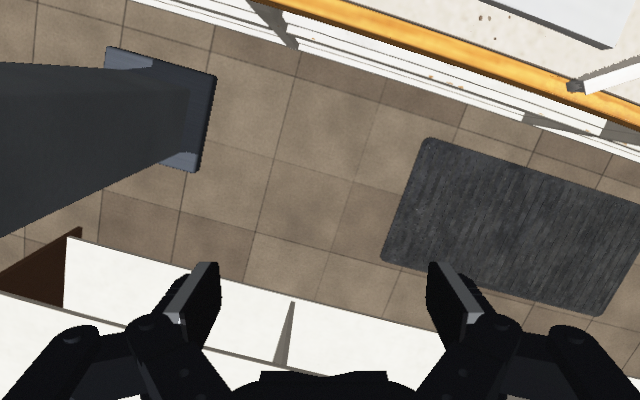

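The wrist view shows the open fingers ending at (205,265) and (435,265). All three cameras agree that the real fingertips lie about 35 mm behind the reported TCP along tool z. From here I'll use tip = TCP − 35 mm · z.

Call:
jog_arm(series=[[[-3.3,0,-2.2,0,0,0,0],[-3.3,0,-2.2,0,0,0,0],[-3.4,0,-2.2,0,0,0,0],[-2.7,0,4,0,0,0,0],[-2.7,0,4,0,0,0,0],[-2.7,0,4,0,0,0,0],[-2.7,0,4,0,0,0,0],[-2.7,0,4,0,0,0,0],[-2.7,0,4,0,0,0,0],[0,0,0,0,0,0,0]]])

```text
time_s: 14.3
eef_pos: [0.4729, 0.1944, 0.0237]
eef_rot: [0.011, 0.958, -0.039, 0.286]
wrist_force: [-0.3, -0.2, -0.4]
opening: -0.003
grasp_force: 0.0
```

```bash
echo "tip=p-.035*Rm[:,2]; print('TIP',hs(tip))" >> st.py; python3 st.py
```

```text
hs [-1.129e+02 -1.000e-01  2.370e+01] alpha 0.58 F [-0.31 -0.27 -0.37] t 14.3
in1mm [0.837 0.003 0.548] up1mm [ 0.548 -0.002 -0.837]
[ 0.3   0.08  2.3  -0.76  0.3   2.63] yaw 3.061 euler-to-target (array([  7. ,  -0.2, -32.8]), array([-0.003,  0.   ,  0.001]))
TIP [-132.1   -0.2   53. ]
```

Call:
jog_arm(series=[[[1.4,0,0.9,0,0,0,0],[1.4,0,0.9,0,0,0,0],[1.4,0,0.9,0,0,0,0],[1.4,0,0.9,0,0,0,0],[1.4,0,0.9,0,0,0,0],[1.4,0,0.9,0,0,0,0],[1.4,0,0.9,0,0,0,0],[1.4,0,0.9,0,0,0,0],[0.8,0,0.55,0,0,0,0],[0,0,0,0,0,0,0]]])

```text
time_s: 15.3
eef_pos: [0.488, 0.1935, 0.025]
eef_rot: [0.01, 0.957, -0.039, 0.286]
wrist_force: [0.3, -0.1, 0.1]
opening: -0.004
grasp_force: 0.0
```

Call:
jog_arm(series=[[[0.8,0,0.55,0,0,0,0],[0.8,0,0.55,0,0,0,0],[0.8,0,0.55,0,0,0,0],[0.8,0,0.55,0,0,0,0],[0,0,0,0,0,0,0],[0,0,0,0,0,0,0],[0,0,0,0,0,0,0],[0,0,0,0,0,0,0],[0,0,0,0,0,0,0],[0,0,0,0,0,0,0]]])

```text
time_s: 16.3
eef_pos: [0.4917, 0.1932, 0.025]
eef_rot: [0.01, 0.957, -0.039, 0.286]
wrist_force: [0.1, 0.1, 0.1]
opening: 0.0
grasp_force: 0.0
```

```bash
python3 st.py
```

```text
hs [-94.2   0.2  25. ] alpha 0.581 F [0.09 0.1  0.14] t 16.3
in1mm [0.836 0.003 0.549] up1mm [ 0.549 -0.002 -0.836]
[ 0.28  0.11  2.26 -0.73  0.29  2.59] yaw 3.062 euler-to-target (array([ -9.3,   0.1, -42. ]), array([-0.003, -0.001,  0.001]))
TIP [-1.134e+02  1.000e-01  5.420e+01]
```

Call:
jog_arm(series=[[[0.8,0,0.55,0,0,0,0],[0.8,0,0.55,0,0,0,0],[0,0,0,0,0,0,0],[0,0,0,0,0,0,0],[0,0,0,0,0,0,0],[0,0,0,0,0,0,0],[0,0,0,0,0,0,0],[0,0,0,0,0,0,0],[0,0,0,0,0,0,0],[0,0,0,0,0,0,0]]])

```text
time_s: 17.3
eef_pos: [0.4935, 0.1931, 0.0248]
eef_rot: [0.01, 0.957, -0.039, 0.286]
wrist_force: [-4.2, 1.7, 1.3]
opening: -0.003
grasp_force: 2.1
```

Call:
jog_arm(series=[[[0.8,0,0.55,0,0,0,0],[0.8,0,0.55,0,0,0,0],[0,0,0,0,0,0,0],[0,0,0,0,0,0,0],[0,0,0,0,0,0,0],[0,0,0,0,0,0,0],[0,0,0,0,0,0,0],[0,0,0,0,0,0,0],[0,0,0,0,0,0,0],[0,0,0,0,0,0,0]]])

```text
time_s: 18.3
eef_pos: [0.4953, 0.1929, 0.0247]
eef_rot: [0.01, 0.957, -0.039, 0.286]
wrist_force: [-5.4, 1.0, 2.6]
opening: -0.0
grasp_force: 2.8
```

Call:
jog_arm(series=[[[0.8,0,0.5,0,0,0,0],[0.8,0,0.5,0,0,0,0],[0.8,0,0.5,0,0,0,0],[0.8,0,0.5,0,0,0,0],[0.8,0,0.5,0,0,0,0],[0.8,0,0.5,0,0,0,0],[0.8,0,0.5,0,0,0,0],[0,0,0,0,0,0,0],[0,0,0,0,0,0,0],[0,0,0,0,0,0,0]]])

```text
time_s: 19.3
eef_pos: [0.5016, 0.1924, 0.0247]
eef_rot: [0.011, 0.957, -0.039, 0.286]
wrist_force: [-6.7, 0.8, 3.9]
opening: -0.0
grasp_force: 3.3
```

Call:
jog_arm(series=[[[0.8,0,0.5,0,0,0,0],[0.8,0,0.5,0,0,0,0],[0,0,0,0,0,0,0],[0,0,0,0,0,0,0],[0,0,0,0,0,0,0],[0,0,0,0,0,0,0],[0,0,0,0,0,0,0],[0,0,0,0,0,0,0],[0,0,0,0,0,0,0],[0,0,0,0,0,0,0]]])

```text
time_s: 20.3
eef_pos: [0.5034, 0.1922, 0.0247]
eef_rot: [0.011, 0.957, -0.039, 0.286]
wrist_force: [-6.5, 0.4, 3.2]
opening: 0.002
grasp_force: 3.4
```

```bash
python3 st.py
```

```text
hs [-82.4   0.2  24.7] alpha 0.581 F [-6.55 -0.15  3.18] t 20.3
in1mm [0.836 0.003 0.548] up1mm [ 0.548 -0.002 -0.836]
[ 0.27  0.13  2.24 -0.71  0.29  2.56] yaw 3.062 euler-to-target (array([-19. ,  -0. , -48.7]), array([-0.003, -0.001,  0.001]))
TIP [-101.6    0.    53.9]
```

Call:
jog_arm(series=[[[0.6,0,0.4,0,0,0,0],[0.6,0,0.4,0,0,0,0],[0.3,0,0.2,0,0,0,0],[0,0,0,0,0,0,0],[0,0,0,0,0,0,0],[0,0,0,0,0,0,0],[0,0,0,0,0,0,0],[0,0,0,0,0,0,0],[0,0,0,0,0,0,0],[0,0,0,0,0,0,0]]])

```text
time_s: 21.3
eef_pos: [0.5052, 0.1921, 0.0247]
eef_rot: [0.011, 0.957, -0.039, 0.286]
wrist_force: [-6.5, 0.9, 3.8]
opening: 0.001
grasp_force: 3.6
```

Call:
jog_arm(series=[[[0.3,0,0.2,0,0,0,0],[0.3,0,0.2,0,0,0,0],[0,0,0,0,0,0,0],[0,0,0,0,0,0,0],[0,0,0,0,0,0,0],[0,0,0,0,0,0,0],[0,0,0,0,0,0,0],[0,0,0,0,0,0,0],[0,0,0,0,0,0,0],[0,0,0,0,0,0,0]]])

```text
time_s: 22.3
eef_pos: [0.5057, 0.192, 0.0246]
eef_rot: [0.011, 0.957, -0.039, 0.286]
wrist_force: [-8.5, 1.9, 5.3]
opening: 0.001
grasp_force: 4.2
```

Call:
jog_arm(series=[[[0.55,0,-0.84,0,0,0,0],[0.55,0,-0.84,0,0,0,0],[0.55,0,-0.84,0,0,0,0],[0.55,0,-0.84,0,0,0,0],[0.55,0,-0.84,0,0,0,0],[0.55,0,-0.84,0,0,0,0],[0,0,0,0,0,0,0],[0,0,0,0,0,0,0],[0,0,0,0,0,0,0],[0,0,0,0,0,0,0]]])

```text
time_s: 23.3
eef_pos: [0.5044, 0.1919, 0.0293]
eef_rot: [0.011, 0.958, -0.039, 0.285]
wrist_force: [-6.7, 3.5, -3.0]
opening: 0.001
grasp_force: 3.5
```

Call:
jog_arm(series=[[[0.6,0,0.4,0,0,0,0],[0.6,0,0.4,0,0,0,0],[0.3,0,0.2,0,0,0,0],[0,0,0,0,0,0,0],[0,0,0,0,0,0,0],[0,0,0,0,0,0,0],[0,0,0,0,0,0,0],[0,0,0,0,0,0,0],[0,0,0,0,0,0,0],[0,0,0,0,0,0,0]]])

```text
time_s: 24.3
eef_pos: [0.5058, 0.1918, 0.0292]
eef_rot: [0.011, 0.958, -0.038, 0.285]
wrist_force: [-9.2, 4.1, 0.3]
opening: -0.001
grasp_force: 4.9
```

```bash
python3 st.py
```

```text
hs [-79.9  -0.   29.2] alpha 0.577 F [-9.54  3.33  0.29] t 24.3
in1mm [0.838 0.003 0.546] up1mm [ 0.546 -0.001 -0.838]
[ 0.26  0.12  2.23 -0.67  0.3   2.51] yaw 3.062 euler-to-target (array([-23.6,  -0.2, -46.2]), array([-0.003,  0.003,  0.002]))
TIP [-99.1  -0.1  58.5]
```

Call:
jog_arm(series=[[[0.67,0,-0.76,0,0,0,0],[0.67,0,-0.76,0,0,0,0],[0.67,0,-0.76,0,0,0,0],[0.67,0,-0.76,0,0,0,0],[0.67,0,-0.76,0,0,0,0],[0.67,0,-0.76,0,0,0,0],[0,0,0,0,0,0,0],[0,0,0,0,0,0,0],[0,0,0,0,0,0,0],[0,0,0,0,0,0,0]]])

```text
time_s: 25.3
eef_pos: [0.506, 0.1917, 0.0345]
eef_rot: [0.011, 0.958, -0.038, 0.284]
wrist_force: [-9.6, 5.3, -1.6]
opening: -0.001
grasp_force: 5.1
```

```bash
python3 st.py
python3 - <<'E'
from bench import ctrl
from h import *
c=snap(ctrl,'side','side3'); Q=(cloud(c)-HO)@RH*1000; b=c['frame'].max(2)
m=(abs(Q[...,1])<58)&(Q[...,2]>78)&(Q[...,2]<125)&(abs(Q[...,0])<84)&(b>60)
k=np.polyfit(Q[m][:,0],Q[m][:,2],1); print('cover angle',-k[0],m.sum())
E
```

```text
hs [-79.8  -0.1  34.5] alpha 0.576 F [-10.     4.53  -1.63] t 25.3
in1mm [0.839 0.003 0.545] up1mm [ 0.545 -0.001 -0.839]
[ 0.26  0.1   2.23 -0.63  0.31  2.47] yaw 3.062 euler-to-target (array([-26.7,  -0.3, -41.8]), array([-0.002,  0.004,  0.002]))
TIP [-98.9  -0.2  63.8]
cover angle 0.0500155353385406 2325
```

Call:
jog_arm(series=[[[0.95,0,-1.29,0,0,0,0],[0.95,0,-1.29,0,0,0,0],[0.95,0,-1.29,0,0,0,0],[0.95,0,-1.29,0,0,0,0],[0.95,0,-1.29,0,0,0,0],[0.95,0,-1.29,0,0,0,0],[0.95,0,-1.29,0,0,0,0],[0.95,0,-1.29,0,0,0,0],[0.95,0,-1.29,0,0,0,0],[0,0,0,0,0,0,0]]])

```text
time_s: 26.35
eef_pos: [0.5078, 0.1916, 0.0498]
eef_rot: [0.011, 0.958, -0.039, 0.285]
wrist_force: [-6.7, 4.1, -1.0]
opening: -0.005
grasp_force: 3.8
```

```bash
cat >> st.py <<'E'
c=snap(ctrl,'side','sidex'); Q=(cloud(c)-HO)@RH*1000; b=c['frame'].max(2)
m=(abs(Q[...,1])<58)&(Q[...,2]>84)&(Q[...,2]<180)&(abs(Q[...,0])<84)&(b>60)&(b<140)
k=np.polyfit(Q[m][:,0],Q[m][:,2],1); print('cover angle',-np.arctan(k[0]),m.sum(),k[1])
E
python3 st.py
```

```text
hs [-77.9  -0.   49.8] alpha 0.578 F [-7.01  3.5  -1.02] t 26.35
in1mm [0.838 0.003 0.546] up1mm [ 0.546 -0.001 -0.838]
[ 0.26  0.07  2.23 -0.57  0.35  2.4 ] yaw 3.061 euler-to-target (array([-36.6,  -0.2, -30. ]), array([-0.003,  0.002,  0.002]))
TIP [-97.   -0.1  79.2]
cover angle 0.1390689718198393 2119 103.02328571210776
```

```bash
cat > path.py <<'E'
from bench import ctrl
from h import *
import sys
o,p,Rm=cur(ctrl); al0=np.arctan2(np.hypot(*Rm[:2,2]),-Rm[2,2]); h0=hs(p)[[0,2]]
def tcp(th,al,s):
    c=np.array([80-190*np.cos(th)-4*np.sin(th),78-4*np.cos(th)+190*np.sin(th)])
    return c-11*np.array([np.cos(al),np.sin(al)])+(s+35)*np.array([np.sin(al),-np.cos(al)])
def rows(ths,als,ss,P=h0,a=al0):
    for th,al,s in zip(ths,als,ss):
        T=tcp(th,al,s); d=T-P; print(round(th,2),'x %.1f z %.1f ry %.3f'%(d@[np.cos(a),np.sin(a)],d@[np.sin(a),-np.cos(a)],al-a),' hs',T.round(1)); P,a=T,al
E
python3 - <<'E'
from path import *
print(h0,al0,tcp(.139,al0,13))
th=np.r_[.15,.2,.25,.3,np.arange(.35,1.76,.05)]
al=np.interp(th,[.3,1.0,1.75],[.578,.5,.3]); s=np.interp(th,[.15,.4],[12,8])
rows(th,al,s)
E
```

```text
[-77.9  49.8] 0.5778690731701814 [-91.7160516   54.14880421]
0.15 x -7.8 z -13.8 ry 0.000  hs [-92.   57.1]
0.2 x 6.3 z -7.9 ry 0.000  hs [-91.   67.1]
0.25 x 6.7 z -7.5 ry 0.000  hs [-89.5  77.1]
0.3 x 7.0 z -7.2 ry 0.000  hs [-87.5  87. ]
0.35 x 7.1 z -6.9 ry -0.006  hs [-85.4  96.6]
0.4 x 7.4 z -6.6 ry -0.006  hs [-82.7 106.1]
0.45 x 7.6 z -5.4 ry -0.006  hs [-79.2 114.8]
0.5 x 7.8 z -5.1 ry -0.006  hs [-75.3 123.2]
0.55 x 8.0 z -4.7 ry -0.006  hs [-71.  131.5]
0.6 x 8.2 z -4.3 ry -0.006  hs [-66.2 139.5]
0.65 x 8.4 z -4.0 ry -0.006  hs [-61.  147.3]
0.7 x 8.6 z -3.6 ry -0.006  hs [-55.5 154.7]
0.75 x 8.7 z -3.2 ry -0.006  hs [-49.6 161.9]
0.8 x 8.9 z -2.8 ry -0.006  hs [-43.3 168.8]
0.85 x 9.0 z -2.4 ry -0.006  hs [-36.7 175.3]
0.9 x 9.1 z -2.0 ry -0.006  hs [-29.8 181.5]
0.95 x 9.1 z -1.5 ry -0.006  hs [-22.6 187.3]
1.0 x 9.2 z -1.1 ry -0.006  hs [-15.1 192.7]
1.05 x 8.9 z -0.8 ry -0.013  hs [ -7.6 197.7]
1.1 x 8.9 z -0.4 ry -0.013  hs [1.000e-01 2.022e+02]
1.15 x 8.9 z -0.1 ry -0.013  hs [  8.  206.4]
1.2 x 8.9 z 0.3 ry -0.013  hs [ 16.1 210.1]
1.25 x 8.9 z 0.6 ry -0.013  hs [ 24.4 213.4]
1.3 x 8.9 z 1.0 ry -0.013  hs [ 32.8 216.3]
1.35 x 8.8 z 1.3 ry -0.013  hs [ 41.4 218.7]
1.4 x 8.8 z 1.6 ry -0.013  hs [ 50.1 220.6]
1.45 x 8.7 z 2.0 ry -0.013  hs [ 58.9 222.1]
1.5 x 8.6 z 2.3 ry -0.013  hs [ 67.7 223.2]
1.55 x 8.5 z 2.7 ry -0.013  hs [ 76.6 223.7]
1.6 x 8.4 z 3.0 ry -0.013  hs [ 85.5 223.8]
1.65 x 8.3 z 3.3 ry -0.013  hs [ 94.4 223.5]
1.7 x 8.1 z 3.6 ry -0.013  hs [103.3 222.6]
1.75 x 8.0 z 4.0 ry -0.013  hs [112.1 221.3]
```

Call:
jog_arm(series=[[[-1.9,0,-2.5,0,0,0,0],[-1.9,0,-2.5,0,0,0,0],[-1.9,0,-2.5,0,0,0,0],[-1.9,0,-2.5,0,0,0,0],[0,0,0,0,0,0,0],[3,0,-4,0,0,0,0],[3,0,-4,0,0,0,0],[3,0,-4,0,0,0,0],[0,0,0,0,0,0,0],[0,0,0,0,0,0,0]]])

```text
time_s: 27.4
eef_pos: [0.498, 0.1924, 0.0699]
eef_rot: [0.011, 0.958, -0.039, 0.286]
wrist_force: [-5.2, 2.1, -0.5]
opening: 0.003
grasp_force: 2.9
```

```bash
python3 st.py
```

```text
hs [-87.8  -0.1  69.9] alpha 0.58 F [-5.32  1.65 -0.45] t 27.4
in1mm [0.837 0.003 0.548] up1mm [ 0.548 -0.002 -0.837]
[ 0.27 -0.    2.24 -0.51  0.4   2.34] yaw 3.061 euler-to-target (array([-39.3,  -0.2,  -7.9]), array([-0.003,  0.   ,  0.001]))
TIP [-106.9   -0.2   99.2]
cover angle 0.23442438321094686 1915 111.51470841081496
```

Call:
jog_arm(series=[[[6.7,0,-7.5,0,0,0,0],[7,0,-7.2,0,0,0,0],[7.1,0,-7,0,-0.006,0,0],[7.4,0,-6.6,0,-0.006,0,0],[7.6,0,-5.8,0,-0.006,0,0],[7.8,0,-5.3,0,-0.006,0,0],[8,0,-4.9,0,-0.006,0,0],[8.2,0,-4.5,0,-0.006,0,0],[8.4,0,-4.1,0,-0.006,0,0],[0,0,0,0,0,0,0]]])

```text
time_s: 28.45
eef_pos: [0.5289, 0.1896, 0.1531]
eef_rot: [0.01, 0.963, -0.039, 0.267]
wrist_force: [-4.7, -2.8, 3.3]
opening: 0.003
grasp_force: 2.6
```

```bash
cat > st2.py <<'E'
from path import *
c=snap(ctrl,'side','sidex'); Q=(cloud(c)-HO)@RH*1000; b=c['frame'].max(2)
m=(abs(Q[...,1])<58)&(Q[...,2]>100)&(Q[...,2]<285)&(Q[...,0]>-84)&(Q[...,0]<150)&(b>60)&(b<140)
X=Q[m][:,[0,2]]; u,s,v=np.linalg.svd(X-X.mean(0)); 
print('F',(RH.T@o['wrist_force']).round(1),'hs',h0,'al',al0.round(3),'t',o['time_s'],'plane angle',np.arctan2(-v[0][1],v[0][0])%np.pi,s[:2],len(X))
d=[(np.hypot(*(tcp(t,al0,8)-h0)),t) for t in np.arange(.1,1.9,.01)]; print('th from tcp',min(d))
E
python3 st2.py
```

```text
F [-4.5 -3.1  3.3] hs [-56.7 153.1] al 0.541 t 28.45 plane angle 0.643487255386307 [1174.27167665  160.6683036 ] 572
th from tcp (np.float64(0.39588963946378525), np.float64(0.6899999999999997))
```

Call:
jog_arm(series=[[[8.7,0,-3.3,0,-0.006,0,0],[8.9,0,-2.9,0,-0.006,0,0],[9,0,-2.5,0,-0.006,0,0],[9.1,0,-2.1,0,-0.006,0,0],[9.1,0,-1.6,0,-0.006,0,0],[9.2,0,-1.2,0,-0.006,0,0],[8.9,0,-0.8,0,-0.013,0,0],[8.9,0,-0.4,0,-0.013,0,0],[8.9,0,-0.1,0,-0.013,0,0],[0,0,0,0,0,0,0]]])

```text
time_s: 29.5
eef_pos: [0.5924, 0.1843, 0.2058]
eef_rot: [0.008, 0.972, -0.04, 0.231]
wrist_force: [-3.1, -2.0, 4.4]
opening: 0.004
grasp_force: 2.8
```

```bash
python3 st2.py
```

```text
F [-3.  -2.3  4.4] hs [  7.  205.8] al 0.467 t 29.5 plane angle 0.8107514197212294 [483.36657776 197.29878787] 172
th from tcp (np.float64(0.46115911000658555), np.float64(1.1399999999999997))
```

Call:
jog_arm(series=[[[8.9,0,0,0,-0.013,0,0],[8.9,0,0.4,0,-0.013,0,0],[8.9,0,0.8,0,-0.013,0,0],[8.8,0,1.2,0,-0.013,0,0],[8.8,0,1.5,0,-0.013,0,0],[8.7,0,1.9,0,-0.013,0,0],[8.6,0,2.2,0,-0.013,0,0],[8.5,0,2.6,0,-0.013,0,0],[8.4,0,2.9,0,-0.013,0,0],[0,0,0,0,0,0,0]]])

```text
time_s: 30.55
eef_pos: [0.6703, 0.1778, 0.2254]
eef_rot: [0.006, 0.984, -0.04, 0.175]
wrist_force: [1.3, -3.0, 6.7]
opening: 0.001
grasp_force: 2.8
```

Call:
jog_arm(series=[[[8.3,0,3.2,0,-0.013,0,0],[8.1,0,3.5,0,-0.013,0,0],[8,0,3.8,0,-0.013,0,0],[0,0,0,0,0,0,0],[0,0,0,0,0,0,0],[0,0,0,0,0,0,0],[0,0,0,0,0,0,0],[0,0,0,0,0,0,0],[0,0,0,0,0,0,0],[0,0,0,0,0,0,0]]])

```text
time_s: 31.55
eef_pos: [0.6961, 0.1757, 0.2237]
eef_rot: [0.005, 0.987, -0.04, 0.157]
wrist_force: [2.0, -2.6, 6.5]
opening: -0.001
grasp_force: 2.7
```

```bash
python3 st2.py
python3 - <<'E'
import cv2
a=cv2.imread('pics/sidex.png')[80:340,180:580]; cv2.imwrite('pics/sidexc.png',cv2.resize(a,None,fx=2,fy=2))
E
```

```text
F [ 2.2 -2.4  6.5] hs [111.  223.7] al 0.315 t 31.55 plane angle 1.7263393167687668 [1215.18688582  258.08923309] 789
th from tcp (np.float64(2.034196985702142), np.float64(1.7399999999999993))
```

View pics/sidexc.png

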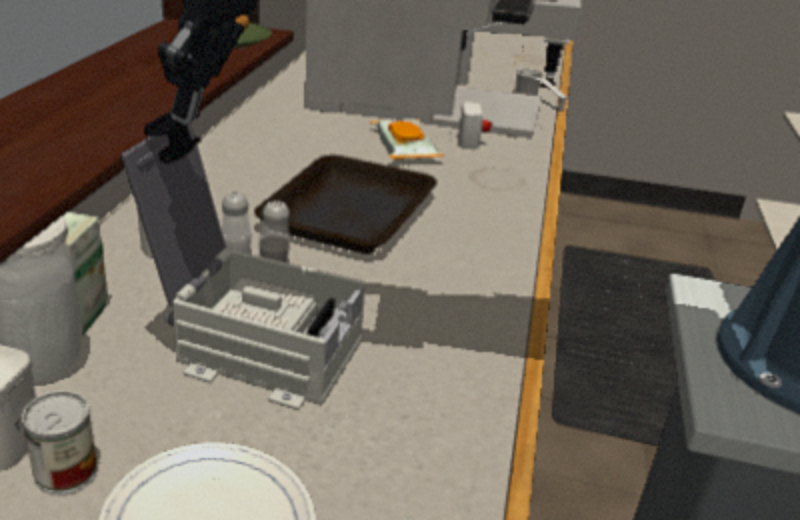

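The cover stands open at about 1.73 rad. The cassette is in view with its fin at about crop (262,297), which is pixel (311,228). Retreating now, then I'll measure the fin.

Call:
jog_arm(series=[[[-1,0,-6,0,0,0,0],[-2,0,-10,0,0,0,0],[-4,0,-12,0,-0.035,0,60],[-8,0,-12,0,-0.035,0,60],[-12,0,-5,0,-0.035,0,60],[-15,0,0,0,-0.045,0,60],[-18,0,0,0,-0.045,0,60],[-20,0,0,0,-0.045,0,60],[-20,0,0,0,-0.045,0,60],[0,0,0,0,-0.03,0,60]]])

```text
time_s: 32.6
eef_pos: [0.5803, 0.1862, 0.2472]
eef_rot: [-0.001, 0.999, -0.04, -0.005]
wrist_force: [0.1, 0.4, -0.0]
opening: 0.704
grasp_force: 0.0
```

```bash
cat > fin.py <<'E'
from path import *
print('F',o['wrist_force'].round(1),'hs',hs(p),'al',al0,'t',o['time_s'],'open',o['opening'])
for n in ('scene','side'):
    c=snap(ctrl,n,n+'f'); Q=(cloud(c)-HO)@RH*1000
    m=(abs(Q[...,0])<60)&(abs(Q[...,1])<52)&(Q[...,2]>66)&(Q[...,2]<86)
    k=cv2.connectedComponentsWithStats(m.astype(np.uint8)); i=1+k[2][1:,4].argmax(); m=k[1]==i
    X=Q[m]; print(n,m.sum(),'fin z',np.percentile(X[:,2],[10,50,90]).round(1),cv2.minAreaRect(X[:,:2].astype(np.float32)),X[:,:2].mean(0))
    v,u=np.nonzero(m); r=(plane(c,np.c_[u,v],.076)-HO)@RH*1000; print('ray',cv2.minAreaRect(r[:,:2].astype(np.float32)))
    b=(abs(Q[...,0])<70)&(abs(Q[...,1])<52)&(Q[...,2]>52)&(Q[...,2]<63); print('cass top z',np.median(Q[b][:,2]).round(1),Q[b][:,:2].min(0),Q[b][:,:2].max(0))
E
python3 fin.py
```

```text
F [ 0.1  0.4 -0. ] hs [ -5.3   0.5 247.2] al 0.010884619381917586 t 32.6 open 0.7041843946945399
scene 92 fin z [68.5 75.3 77.6] ((11.525362014770508, 0.52740478515625), (12.555073738098145, 43.75204849243164), 89.26302337646484) [10.1433157   1.98297638]
ray ((8.913549423217773, 2.983137607574463), (16.37946128845215, 48.350345611572266), 89.66444396972656)
cass top z 58.6 [-60.37129474 -44.53448659] [58.17173341 44.6278813 ]
side 127 fin z [67.9 73.6 76.5] ((11.191085815429688, 1.1015410423278809), (12.34376049041748, 44.08292770385742), 87.9377670288086) [9.97540994 2.57662095]
ray ((8.08182430267334, 7.0377302169799805), (47.598758697509766, 23.01986312866211), 0.25251680612564087)
cass top z 58.5 [-61.15943641 -45.37733756] [57.90490153 31.26274315]
```

Call:
jog_arm(series=[[[2.8,0,18,0,0.011,0,60],[2.8,0,18,0,0,0,60],[2.8,0,18,0,0,0,60],[2.8,0,18,0,0,0,60],[2.8,0,18,0,0,0,60],[2.6,0,18,0,0,0,60],[0,0,18,0,0,0,60],[0,0,18,0,0,0,60],[0,0,18,0,0,0,60],[0,0,10,0,0,0,60]]])

```text
time_s: 33.7
eef_pos: [0.5986, 0.1844, 0.0738]
eef_rot: [-0.001, 0.999, -0.04, 0.001]
wrist_force: [-0.8, 0.0, 0.1]
opening: 0.703
grasp_force: 0.0
```

Run:
```python
from path import *
print('F',o['wrist_force'].round(1),'hs',hs(p),'al',al0,'q',o['q'].round(2),'target',delta(p,Rm,HO+RH@np.array([11.3,.8,28])/1000,tool(0)))
```

```text
F [-0.8  0.   0.1] hs [13.1  0.3 73.8] al 0.0027486910176833944 q [0.11 0.42 1.57 0.   1.15 1.76] target (array([-1.9, -0.4, 45.8]), array([-0.002, -0.002,  0.003]))
```

Call:
jog_arm(series=[[[-1,-0.4,12,0,0,0,60],[-0.8,0,12,0,0,0,60],[0,0,11,0,0,0,60],[0,0,10,0,0,0,60],[0,0,0,0,0,0,60],[0,0,0,0,0,0,5],[0,0,0,0,0,0,5],[0,0,0,0,0,0,5],[0,0,0,0,0,0,5],[0,0,0,0,0,0,5]]])

```text
time_s: 34.7
eef_pos: [0.5991, 0.1851, 0.0318]
eef_rot: [-0.001, 0.999, -0.04, 0.003]
wrist_force: [-1.2, -0.2, 5.2]
opening: 0.116
grasp_force: 61.0
```

Call:
jog_arm(series=[[[0,0,0,0,0,0,5],[0,0,0,0,0,0,5],[0,0,0,0,0,0,5],[0,0,-1,0,0,0,5],[0,0,-2,0,0,0,5],[0,0,-3,0,0,0,5],[0,0,-4,0,0,0,5],[0,0,-4,0,0,0,5],[0,0,-4,0,0,0,5],[0,0,0,0,0,0,5]]])

```text
time_s: 35.7
eef_pos: [0.5989, 0.1851, 0.0498]
eef_rot: [-0.001, 0.999, -0.04, 0.003]
wrist_force: [-0.0, -0.2, -3.3]
opening: 0.117
grasp_force: 60.1
```

Call:
jog_arm(series=[[[0,0,-8,0,0,0,5],[0,0,-12,0,0,0,5],[0,0,-15,0,0,0,5],[0,0,-15,0,0,0,5],[0,0,-15,0,0,0,5],[0,0,-15,0,0,0,5],[0,0,-15,0,0,0,5],[0,0,-12,0,0,0,5],[0,0,-6,0,0,0,5],[0,0,0,0,0,0,5]]])

```text
time_s: 36.7
eef_pos: [0.5984, 0.1849, 0.1631]
eef_rot: [-0.001, 0.999, -0.04, 0.003]
wrist_force: [0.2, 0.4, -3.3]
opening: 0.115
grasp_force: 60.1
```

Run:
```python
from path import *
print('F',o['wrist_force'].round(1),p,'al',al0,'grasp',o['grasp_force'],'target',delta(p,Rm,[.595,-.177,.16],tool(0)))
for n in('side','scene'):
    c=snap(ctrl,n,n+'g'); P=cloud(c); T=(P-p)@Rm*1000
    m=(abs(T[...,0])<55)&(abs(T[...,1])<55)&(T[...,2]>-25)&(T[...,2]<35)
    X=T[m]; print(n,len(X),np.percentile(X,[1,50,99],axis=0).round(1).tolist())
```

```text
F [ 0.2  0.4 -3.3] [0.59842242 0.1848962  0.16306506] al 0.0067724365088124615 grasp 60.147671699523926 target (array([ 25.5, 361. ,   2.3]), array([-0.003, -0.006,  0.003]))
side 1239 [[-50.4, -47.4, -24.7], [-20.7, -44.4, -5.1], [43.7, 41.4, 18.0]]
scene 935 [[-50.6, -47.1, -25.0], [-39.7, -29.7, -10.9], [44.2, 43.7, 17.3]]
```

Call:
jog_arm(series=[[[1,15,0,0,0,0,5],[2,30,0,0,0,0,5],[3,42,0,0,0,0,5],[4,48,0,0,0,0,5],[4,48,0,0,0,0,5],[4,48,0,0,0,0,5],[4,48,0,0,0,0,5],[3,42,0,0,0,0,5],[2,28,0,0,0,0,5],[1,12,0,0,0,0,5]]])

```text
time_s: 37.8
eef_pos: [0.5955, -0.1812, 0.1602]
eef_rot: [-0.001, 0.999, -0.042, 0.002]
wrist_force: [-0.7, -0.0, -3.4]
opening: 0.111
grasp_force: 60.1
```

Run:
```python
from path import *
cen=p+Rm@[-.003,-.002,0]
print('F',o['wrist_force'].round(1),p,cen,'q',o['q'].round(2),'target',delta(cen,Rm,[.595,-.1775,.03],Rm),Rm[:,2])
c=snap(ctrl,'scene','sceneh'); P=cloud(c); m=np.zeros((400,640),bool); m[130:210,330:450]=1
m&=(P[...,2]>.02)&(P[...,2]<.036)&(P[...,0]>.4)&(P[...,0]<.8)&(P[...,1]<0)
print(cv2.minAreaRect(P[m][:,:2].astype(np.float32)*1000), 'floor', np.median(P[...,2][(abs(P[...,0]-.595)<.07)&(abs(P[...,1]+.177)<.1)&(P[...,2]<.02)]))
```

```text
F [-0.7 -0.  -3.4] [ 0.59553816 -0.1811895   0.16022963] [ 0.59271607 -0.17894544  0.16022423] q [-0.49  0.31  1.52  0.    1.31  1.17] target (array([  1.8,  -1.4, 130.2]), array([0., 0., 0.])) [ 0.00313107  0.00153335 -0.99999392]
((587.568359375, -229.32908630371094), (479.6642761230469, 204.61395263671875), 81.11426544189453) floor 0.0014726049282120512
```

Call:
jog_arm(series=[[[1,-1,10,0,0,0,5],[1,0,16,0,0,0,5],[0,0,18,0,0,0,5],[0,0,18,0,0,0,5],[0,0,18,0,0,0,5],[0,0,18,0,0,0,5],[0,0,14,0,0,0,5],[0,0,8,0,0,0,5],[0,0,4,0,0,0,5],[0,0,2,0,0,0,5]]])

```text
time_s: 38.85
eef_pos: [0.5996, -0.1759, 0.035]
eef_rot: [-0.001, 0.999, -0.04, 0.002]
wrist_force: [0.6, -0.4, -2.6]
opening: 0.114
grasp_force: 60.1
```

Call:
jog_arm(series=[[[0,0,1,0,0,0,5],[0,0,1,0,0,0,5],[0,0,1,0,0,0,5],[0,0,1,0,0,0,5],[0,0,0,0,0,0,5],[0,0,0,0,0,0,5],[0,0,0,0,0,0,5],[0,0,0,0,0,0,5],[0,0,0,0,0,0,5],[0,0,0,0,0,0,5]]])

```text
time_s: 39.85
eef_pos: [0.5995, -0.1762, 0.0312]
eef_rot: [-0.001, 0.999, -0.04, 0.002]
wrist_force: [-0.9, 0.7, -3.0]
opening: 0.116
grasp_force: 60.1
```

Call:
jog_arm(series=[[[0,0,1,0,0,0,5],[0,0,1,0,0,0,5],[0,0,1,0,0,0,5],[0,0,1,0,0,0,5],[0,0,1,0,0,0,5],[0,0,0,0,0,0,5],[0,0,0,0,0,0,5],[0,0,0,0,0,0,5],[0,0,0,0,0,0,5],[0,0,0,0,0,0,5]]])

```text
time_s: 40.85
eef_pos: [0.5996, -0.1762, 0.0262]
eef_rot: [-0.001, 0.999, -0.04, 0.002]
wrist_force: [-0.2, 0.0, -2.6]
opening: 0.117
grasp_force: 60.1
```

Call:
jog_arm(series=[[[0,0,0.5,0,0,0,5],[0,0,0.5,0,0,0,5],[0,0,0.5,0,0,0,5],[0,0,0,0,0,0,5],[0,0,0,0,0,0,5],[0,0,0,0,0,0,5],[0,0,0,0,0,0,5],[0,0,0,0,0,0,5],[0,0,0,0,0,0,5],[0,0,0,0,0,0,5]]])

```text
time_s: 41.85
eef_pos: [0.5995, -0.1762, 0.0247]
eef_rot: [-0.001, 0.999, -0.04, 0.002]
wrist_force: [-0.3, 1.1, -2.6]
opening: 0.118
grasp_force: 60.1
```

Call:
jog_arm(series=[[[0,0,0.5,0,0,0,5],[0,0,0.5,0,0,0,5],[0,0,0.5,0,0,0,5],[0,0,0,0,0,0,5],[0,0,0,0,0,0,5],[0,0,0,0,0,0,5],[0,0,0,0,0,0,5],[0,0,0,0,0,0,5],[0,0,0,0,0,0,5],[0,0,0,0,0,0,5]]])

```text
time_s: 42.85
eef_pos: [0.5996, -0.1762, 0.0239]
eef_rot: [-0.001, 0.999, -0.04, 0.002]
wrist_force: [-4.1, 1.7, 6.1]
opening: 0.113
grasp_force: 61.1
```

Call:
jog_arm(series=[[[0,0,0,0,0,0,20],[0,0,0,0,0,0,40],[0,0,0,0,0,0,55],[0,0,0,0,0,0,55],[0,0,0,0,0,0,55],[0,0,-10,0,0,0,55],[0,0,-20,0,0,0,55],[0,0,-25,0,0,0,55],[0,0,-30,0,0,0,55],[0,0,-30,0,0,0,55]]])

```text
time_s: 43.85
eef_pos: [0.5989, -0.1764, 0.1399]
eef_rot: [-0.001, 0.999, -0.04, 0.002]
wrist_force: [1.1, -0.6, 0.9]
opening: 0.644
grasp_force: 0.0
```

Run:
```python
from path import *
print(p,o['wrist_force'].round(1),o['opening'])
c=snap(ctrl,'side','end'); P=cloud(c); Q=(P-HO)@RH*1000; b=c['frame'].max(2)
m=(abs(Q[...,1])<58)&(Q[...,2]>110)&(Q[...,2]<285)&(Q[...,0]>40)&(Q[...,0]<150)
X=Q[m][:,[0,2]]; u,s,v=np.linalg.svd(X-X.mean(0),full_matrices=False); print('cover',np.arctan2(-v[0][1],v[0][0])%np.pi)
m=(abs(P[...,0]-.595)<.07)&(abs(P[...,1]+.177)<.07)&(P[...,2]>.042)&(P[...,2]<.058)
A=np.c_[P[m][:,:2],np.ones(m.sum())]; k=np.linalg.lstsq(A,P[m][:,2],rcond=None)[0]
print('cassette top z',np.median(P[m][:,2]),'slope',k[:2],cv2.minAreaRect(P[m][:,:2].astype(np.float32)*1000))
t=(P[...,2]>.024)&(P[...,2]<.036)&(P[...,0]>.45)&(P[...,0]<.75)&(P[...,1]<0)&(P[...,1]>-.34)&(b<80)
print('tray',cv2.minAreaRect(P[t][:,:2].astype(np.float32)*1000))
cv2.imwrite('pics/endc.png',cv2.resize(c['frame'][60:300,170:490],None,fx=2.4,fy=2.4))
```

```text
[ 0.59892514 -0.17636708  0.13989663] [ 1.1 -0.6  0.9] 0.6438968644643839
cover 1.6516586902383625
cassette top z 0.05026477604650176 slope [ 0.0114635  -0.05001159] ((597.0350341796875, -174.11695861816406), (92.82357788085938, 95.24229431152344), 85.22071838378906)
tray ((594.4072875976562, -174.55723571777344), (257.7973327636719, 201.3530731201172), 81.4764175415039)
```

View pics/endc.png

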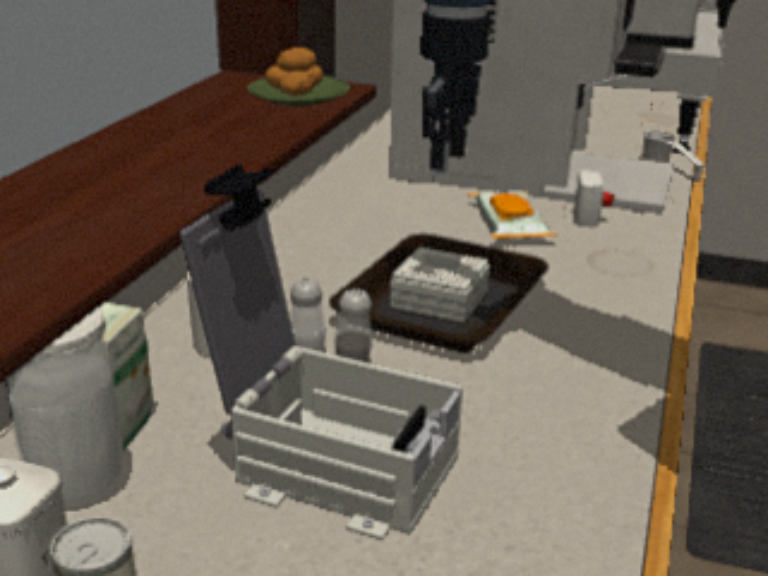

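The final view shows the cover standing open at about (240,290). The cassette stands flat in the middle of the tray at (440,280), the shakers are upright at (307,315) and (355,325), and the gripper is clear. Handing in.

```bash
python3 -c "
from bench import ctrl
print(ctrl.hand_in())"
```

```text
the job is handed in; nothing more can be done
None
```

The job is handed in, with no verdict returned: the cover stands open at about 1.65–1.73 rad and the cassette sits flat in the middle of the tray with the gripper clear, at about 44 of 64 s; the real fingertips were about 35 mm behind the reported TCP, so I corrected for that.

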